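# Load two sample tubes and hold the inspection mirror on the second

## Task

Move the two capped tubes from the tube rack into the grey sample holder block, pushed fully down and let go: first one into the pocket marked with one dot, and only then the other into the pocket marked with two dots (either tube may go first). Then turn the sprung mirror by the grip bar on its top until the little bench camera beside it, looking into the mirror, has the tube in the two-dot pocket in the middle of its view, and finish while still gripping the bar and holding the mirror at that angle, because it springs back when released. Leave the lab timer and the single petri dish where they are.

Things in the scene. Friction and masses are not known exactly. Their poses are not given: they have to be found in the camera images.
- tube_a: culture tube with a white push cap, 108 mm tall, about 20 g: glass 16 mm in diameter, cap 18 mm in diameter from 86 to 108 mm above the foot. Origin: centre of its round foot; z along the tube to the cap. Starts upright in the rack, foot 5 mm above the bench; either tube may go in either pocket
- tube_b: the other such tube, same size, in another hole of the same rack
- tube_rack: blue two-deck tube rack fixed to the bench, 62 mm (x) by 164 mm (y, its long axis), 2 rows of 6 holes 18 mm wide, end walls 78 mm high, upper deck 66 mm high. Origin: centre of its underside. The two tubes stand in different rows, 72 mm apart along y; their caps are 91 to 113 mm above the bench
- holder: grey metal block fixed to the bench, 44 mm (x) by 126 mm (y) by 50 mm high. Origin: centre of its underside. Two round pockets 20 mm in diameter, chamfered 1.5 mm, 44 mm deep (floor 6 mm above the bench), 70 mm apart along y. White raised dots (7 mm) beside each pocket on its -x side mark it. A tube fully home has its foot 6 mm and its cap's top 114 mm above the bench
- pocket_1 (a point): centre of the mouth of the one-dot pocket, 50 mm above the bench
- pocket_2 (a point): centre of the mouth of the two-dot pocket, 50 mm above the bench
- mirror_stand: inspection stand fixed to the bench: grey base plate 56 by 270 mm, 10 mm thick, with the mirror pivot at one end and a small grey camera on a post at the other. Origin: on the mirror's vertical pivot axis at bench height, z up; the camera lies in its -y direction and looks along +y at the mirror. The camera's top is 97 mm above the bench
- pivot (a point): point on the mirror's vertical pivot axis, 76 mm above the bench, at the height of the lens; the mirror's reflecting face contains this axis
- lens (a point): centre of the front of the camera's lens, 133 mm from the pivot and at the same height, aimed straight at the pivot
- mirror: the turning mirror with its frame and grip bar; origin on the pivot axis at bench height, x along its facing direction (horizontal), y along its face, z up. See mirror_turn for its sizes
- mirror_turn (a joint): mirror angle about its vertical axis, 0 to 1.45 rad: at 0, its spring rest, it faces the lens squarely; grows clockwise seen from above. Spring: 0.02 N m at 0, plus 0.07 N m per rad. Flat 60 mm square mirror in a 70 mm frame 8 mm thick, 42 to 113 mm above the bench; the reflected line of sight turns twice as far as the mirror. The angle needed is 0.2 to 1.3
- bar_mid (a point): centre of the grip bar, on the pivot axis, 128 mm above the bench. The bar stands on top of the mirror and turns with it: 12 mm thick along the mirror's facing direction (this point's x axis), 36 mm long along the mirror's face (y), 28 mm tall, from 114 to 142 mm above the bench
- view (a point): imaginary: the camera's line of sight after the mirror. Lies at the pivot point; its x axis points along the reflected line of sight (horizontal), z up. It turns with the mirror, twice as far. Nothing is there to see or touch
- lab_timer: bystander: small white lab timer lying flat, 74 by 66 mm, 19 mm thick, origin at the centre of its underside
- petri_dish: bystander: single petri dish, 95 mm in diameter, 15 mm tall, beyond the mirror; origin at the centre of its underside

How it is judged:
On the way, in this order (a step that is already met when the one before it is completed fails the run):
1. a tube stands fully home in the one-dot pocket, let go, before the two-dot pocket is filled (((horizontal distance between tube_a and pocket_1 below 0.008 m and height (world z) of tube_a below 0.013 m and angle between tube_a's own z axis and vertical below 0.2 rad and contact force between the fingers and tube_a below 0.1 N) or (horizontal distance between tube_b and pocket_1 below 0.008 m and height (world z) of tube_b below 0.013 m and angle between tube_b's own z axis and vertical below 0.2 rad and contact force between the fingers and tube_b below 0.1 N))), for 0.2 s.
2. the other tube stands fully home in the two-dot pocket, let go, the first still in place ((((horizontal distance between tube_a and pocket_1 below 0.008 m and height (world z) of tube_a below 0.013 m and angle between tube_a's own z axis and vertical below 0.2 rad and contact force between the fingers and tube_a below 0.1 N) and (horizontal distance between tube_b and pocket_2 below 0.008 m and height (world z) of tube_b below 0.013 m and angle between tube_b's own z axis and vertical below 0.2 rad and contact force between the fingers and tube_b below 0.1 N)) or ((horizontal distance between tube_b and pocket_1 below 0.008 m and height (world z) of tube_b below 0.013 m and angle between tube_b's own z axis and vertical below 0.2 rad and contact force between the fingers and tube_b below 0.1 N) and (horizontal distance between tube_a and pocket_2 below 0.008 m and height (world z) of tube_a below 0.013 m and angle between tube_a's own z axis and vertical below 0.2 rad and contact force between the fingers and tube_a below 0.1 N)))), for 0.2 s.
At the end, for the whole second after the job is handed in: A tube let go in each pocket, upright within 0.2 rad, foot under 13 mm high and within 8 mm of the pocket axis; the reflected line of sight passes the two-dot pocket's axis within 15 mm; mirror still (under 0.05 rad/s), the fingers still grip it (over 0.5 N), TCP within 30 mm of the bar centre ((((horizontal distance between tube_a and pocket_1 below 0.008 m and height (world z) of tube_a below 0.013 m and angle between tube_a's own z axis and vertical below 0.2 rad and contact force between the fingers and tube_a below 0.1 N) and (horizontal distance between tube_b and pocket_2 below 0.008 m and height (world z) of tube_b below 0.013 m and angle between tube_b's own z axis and vertical below 0.2 rad and contact force between the fingers and tube_b below 0.1 N)) or ((horizontal distance between tube_b and pocket_1 below 0.008 m and height (world z) of tube_b below 0.013 m and angle between tube_b's own z axis and vertical below 0.2 rad and contact force between the fingers and tube_b below 0.1 N) and (horizontal distance between tube_a and pocket_2 below 0.008 m and height (world z) of tube_a below 0.013 m and angle between tube_a's own z axis and vertical below 0.2 rad and contact force between the fingers and tube_a below 0.1 N))) and x of pocket_2 in the frame of view above 0.05 m and y of pocket_2 in the frame of view between -0.015 and 0.015 m and contact force between the fingers and mirror above 0.5 N and distance between the grasp point and bar_mid below 0.03 m and velocity of joint mirror_turn between -0.05 and 0.05 rad/s); the arm keeps its last pose, push and grip.
It fails at once if the lab timer is shifted by more than 3 cm or tipped over (distance of lab_timer from where it was at the start of the episode above 0.03 m or angle between lab_timer's own z axis and vertical above 0.5 rad).
It fails at once if the single petri dish is shifted by more than 3 cm or tipped over (distance of petri_dish from where it was at the start of the episode above 0.03 m or angle between petri_dish's own z axis and vertical above 0.5 rad).
It also fails if it takes over 61 s, if anything falls off the work surface, if the arm or the gripper's body presses on something with over 40 N, if the wrist force passes 120 N, or if a joint passes its speed limit or range.

## Robot

A 6-joint arm with a two-finger parallel gripper is mounted at the origin on a cart in front of the work surface, level with it; the furniture and walls round the work are solid. World frame = base frame: x ahead of the robot, y to its left, z up, the work surface at z = 0. Lengths are in m, angles in rad, forces in N, time in s.
With the tool pointing down it reaches from about 0.375 to 0.9 m from the base axis. Payload 3.1 kg.
Tool frame: the origin (TCP) lies between the finger pads, 19 mm behind the fingertips; this is the grasp point; z points along the fingers, y is the line along which they close (so a half turn about z gives the same grasp; the last joint's range is limited). The gripper opens to 87 mm and grips with 3 to 60 N. Pads are 19 mm wide; open, the fingers measure 117 mm over their backs; the gripper's body (75 mm by 190 mm) begins 51 mm behind the grasp point.
Start: joints at [1.135, 0.527, 1.433, -0, 1.181, -0.178], TCP at [0.159, 0.604, 0.241] pointing down, gripper open.
Joint ranges: [-3.08, 3.08], [-0.75, 2.2], [0.22, 2.44], [-1.43, 4.57], [0, 2.65], [-2.85, 2.85]. Speed limits (rad/s): [2.79, 2.79, 3.14, 3.14, 3.14, 3.14].

## Interface

Orientations are given as a unit quaternion [x, y, z, w].
In Python, from rig import robot gives the robot as it stands.
- The arm moves only by the tool jog_arm, never from a script. Its argument "motion" is one flat list of numbers, 7 for each row, row after row: the shift along the tool's x, y, z scaled (see below), then the turn, a rotation vector about the tool's x, y, z scaled (see below), then the gripper's target within -1 to 1 (shut at 1, half-way at 0, fully open at -1). In form: [x, y, z, rx, ry, rz, hand, x, y, z, rx, ry, rz, hand, ...]. A call has 1 to 12 rows; each row shifts and turns the commanded pose from where the row before left it, along the tool's axes as they then stand; what a row does not reach is not made up. The controller multiplies each number of a shift by 4 cm and each number of a turn by 4 degrees. A row lasts 1/8 s, in which the tool goes at most 62.5 mm and 10.7 degrees, less where a joint would pass 70% of its speed; a pose out of reach is approached as far as the arm can. A call with a number of a shift or a turn outside -1 to 1 is refused whole. A call with a gripper value outside its range is refused whole. The fingers move at their own pace and stop on an object; "grip_force" is the grip in N (left out, the last holds). Time passes only in rows, so rows that do not move let the fingers close. It gives the time, the measured TCP pose, the force, the opening and the grip force at its end, in the units of the state.
- robot.get_obs(): the state, without advancing time (a new reading comes with each control period).
- robot.camera(name): name is "side" or "top"; returns the picture (480x640x3 uint8, blue, green, red); there is no depth.
- robot.calibration(name): a dict with "fx", "fy", "cx", "cy" (pixels), "R" (3x3) and "t" (3): a world point X has camera coordinates R X + t. Camera axes: x right, y down, z forward; pixel columns grow to the right and rows downward; lengths in m; the calibration is good to about 2 mm. A picture is of the moment at which its call begins. calibration takes no time and is no camera call.
- robot.hand_in(): hands the job in; it is judged then, once.
The state is a dict: "time": time; "q": joint angles; "joint_velocities": joint speeds; "joint_torque": joint torques, N m; "position": TCP position; "tool_rot": TCP orientation; "ft_force": force on the tool from outside, world axes, zero at the start; "moment": the same for the moment, N m; "grip_width": finger opening in m; "grip_force": force on a finger pad.
Only numpy, scipy, OpenCV 4.12 (cv2) and the standard library are available. Lean on these libraries where they do the work, as an engineer would, in place of code of your own. Each camera call takes 0.05 s, during which the arm holds its last target. There are 200 camera calls.

## Working session

There is one attempt and no reset: what is moved stays moved. The work goes in short steps, Python scripts to look and compute and a tool call to move; the robot and the scene stay as the last step left them, time stands still between calls to the robot, and variables do not carry over. Pictures are saved under pics/ and viewed, at most 10 in all, crops included, and the job is handed in when it is done.

Besides the shell and the picture viewer there is one more tool, called as a command line: name --argument value ..., lists and objects as JSON in quotes. jog_arm: Moves the arm, as the interface text tells. Shifts and turns lie within -1 to 1; 1 stands for 4 cm of shift or 4 degrees of turn. Its arguments: {"type":"object","properties":{"motion":{"type":"array","items":{"type":"number"}},"grip_force":{"type":"number"}},"required":["motion"]}

```bash
mkdir -p pics
python3 - <<'E'
from rig import robot
import cv2,numpy as np
for n in("top","side"):
    cv2.imwrite(f"pics/{n}0.png",robot.camera(n)); c=robot.calibration(n); print(n,c, -np.array(c["R"]).T@np.array(c["t"]))
print(robot.get_obs())
E
```

```text
top {'fx': 613.8667527688211, 'fy': 613.8667527688211, 'cx': 309.3604735955401, 'cy': 237.7739896673227, 'R': array([[ 1.72909277e-02, -9.99849831e-01,  1.15698887e-03],
       [-9.94003192e-01, -1.73147593e-02, -1.07971538e-01],
       [ 1.07975357e-01,  7.16877423e-04, -9.94153312e-01]]), 't': array([0.02352589, 0.59685483, 1.16726354])} [0.46683312 0.03301997 1.22485502]
side {'fx': 577.8508087484615, 'fy': 577.8508087484615, 'cx': 326.85226706813864, 'cy': 244.48728808390516, 'R': array([[-0.99207939, -0.12367403, -0.02198229],
       [-0.06088635,  0.62652425, -0.77702009],
       [ 0.10986965, -0.76952719, -0.62909185]]), 't': array([0.58029441, 0.09160457, 0.99773806])} [0.47165447 0.78216144 0.71160368]
{'time': 0.1, 'q': array([ 1.13547517e+00,  5.28374335e-01,  1.43374947e+00, -2.80476649e-05,
        1.18140328e+00, -1.78549687e-01]), 'joint_velocities': array([-0.00082068, -0.00090282, -0.00327804,  0.00126728,  0.00046468,
       -0.00112187]), 'joint_torque': array([-2.86263330e-04, -4.40984881e+01, -1.77152199e+01,  6.34371140e-02,
        5.33203140e-02, -4.21264781e-05]), 'position': array([0.15847084, 0.60394256, 0.24037662]), 'tool_rot': array([ 1.28027977e-01,  9.91770085e-01, -9.25928445e-04, -2.79869985e-04]), 'ft_force': array([ 0.37330796, -0.13673945,  0.262695  ]), 'moment': array([-0.01936397, -0.00125967,  0.02768799]), 'grip_force': 0.0, 'grip_width': 0.08706315683341256}
```

View pics/top0.png

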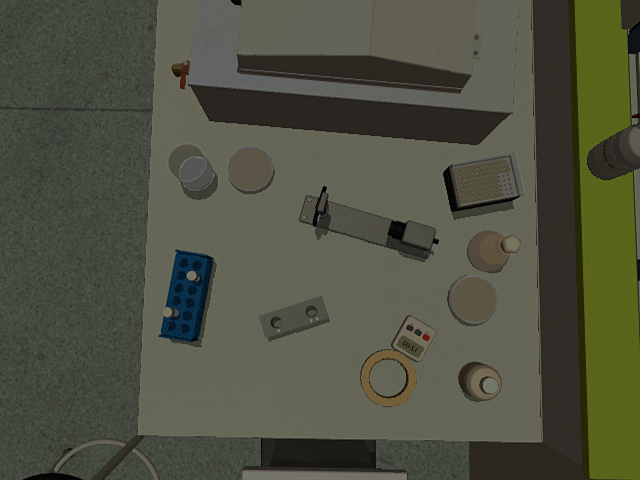

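View pics/side0.png

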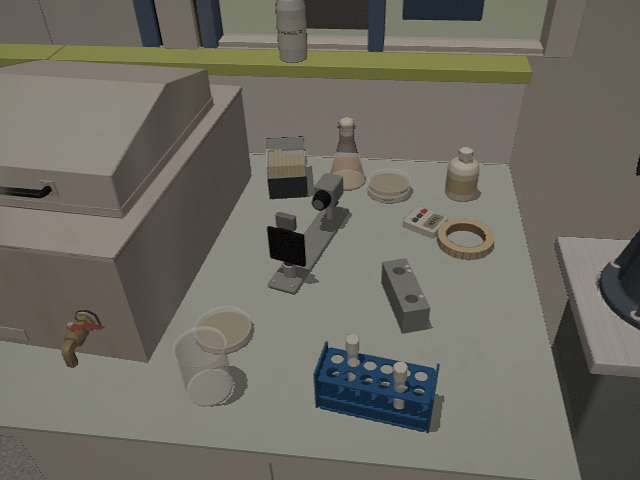

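The top view shows the tubes at about (192,276) and (169,313), the holder pockets at (277,323) and (312,312), the mirror bar at (322,200), the camera at (415,236) and the timer at (413,338). The side view shows the caps at (352,345) and (400,370). Next I'll zoom in.

Run:
```python
import cv2,numpy as np
t=cv2.imread("pics/top0.png");s=cv2.imread("pics/side0.png")
r=lambda im,x0,y0,w,h:cv2.resize(im[y0:y0+h,x0:x0+w],(400,300),interpolation=cv2.INTER_CUBIC)
a=np.hstack([r(t,250,283,88,66),r(s,365,250,80,60)])
b=np.hstack([r(t,150,240,88,66) if 0 else r(t,150,245,132,99),r(s,310,325,132,99)])
cv2.imwrite("pics/z1.png",np.vstack([a,b]))
```

```text
(no output)
```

View pics/z1.png

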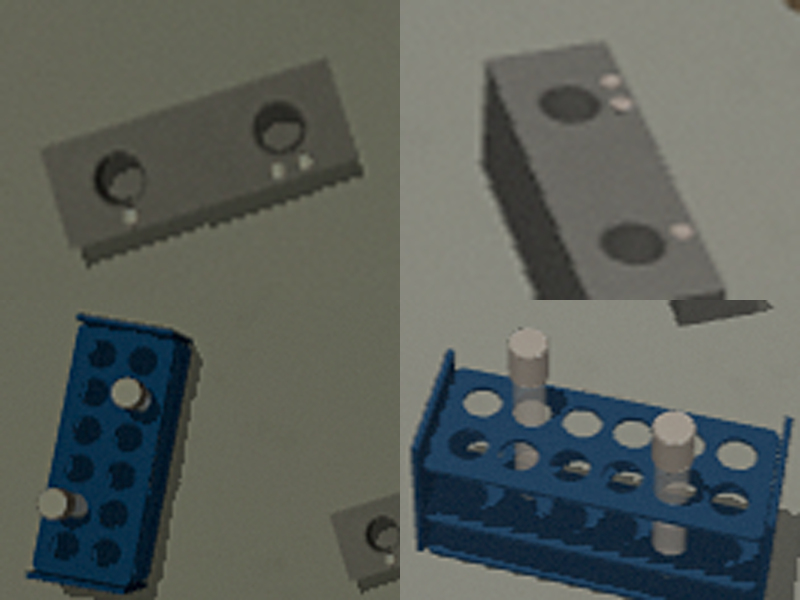

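Run:
```python
import cv2,numpy as np
t=cv2.imread("pics/top0.png");s=cv2.imread("pics/side0.png")
r=lambda im,x0,y0,w,h:cv2.resize(im[y0:y0+h,x0:x0+w],(400,300),interpolation=cv2.INTER_CUBIC)
a=np.hstack([r(t,290,170,80,60),r(t,375,205,80,60)])
b=np.hstack([r(s,255,200,100,75),r(s,295,160,80,60)])
cv2.imwrite("pics/z2.png",np.vstack([a,b]))
```

```text
(no output)
```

View pics/z2.png

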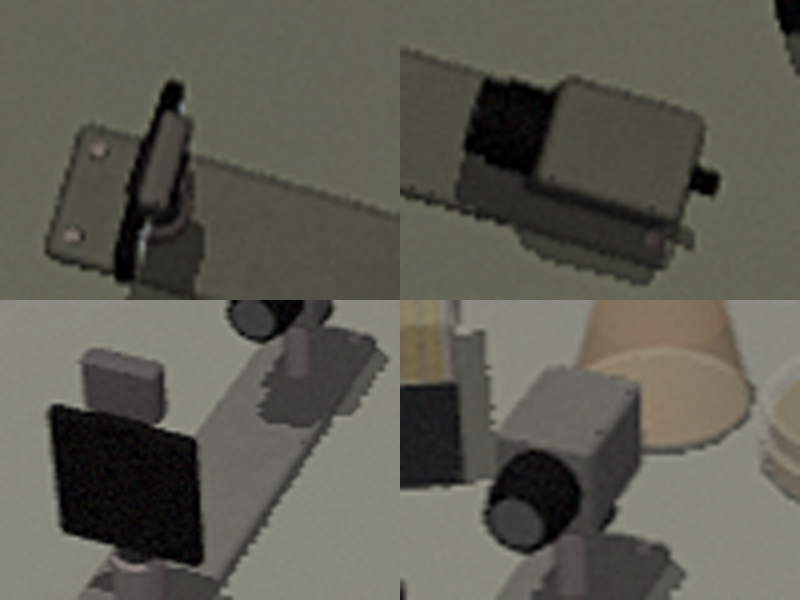

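```bash
cat > h.py <<'E'
import cv2,numpy as np
from rig import robot
C={n:robot.calibration(n) for n in("top","side")}
def ray(n,p):
    c=C[n];R=np.array(c["R"]);o=-R.T@np.array(c["t"])
    d=R.T@np.array([(p[0]-c["cx"])/c["fx"],(p[1]-c["cy"])/c["fy"],1]);return o,d/np.linalg.norm(d)
def tri(pt,ps):
    A=np.zeros((3,3));b=np.zeros(3);L=[ray("top",pt),ray("side",ps)]
    for o,d in L:
        M=np.eye(3)-np.outer(d,d);A+=M;b+=M@o
    X=np.linalg.solve(A,b);return X,np.linalg.norm(np.cross(X-L[0][0],L[0][1]))*2000
def pl(n,p,z):
    o,d=ray(n,p);return o+d*(z-o[2])/d[2]
def px(n,X):
    c=C[n];v=np.array(c["R"])@X+c["t"];return np.array([c["fx"]*v[0]/v[2]+c["cx"],c["fy"]*v[1]/v[2]+c["cy"]])
E
cat > m.py <<'E'
from h import *
np.set_printoptions(precision=4,suppress=True)
t=cv2.imread("pics/top0.png");s=cv2.imread("pics/side0.png")
cr=lambda u,v,x0,y0,k:((u+.5)/k+x0-.5,(v+.5)/k+y0-.5)
k=400/88;q=400/132
P={"p1":(cr(120,179,250,283,k),cr(233,243,365,250,5),.05),
"p2":(cr(279,126,250,283,k),cr(170,104,365,250,5),.05),
"tA":(cr(126,91,150,245,q),cr(129,42,310,325,q),.113),
"tB":(cr(54,202,150,245,q),cr(274,127,310,325,q),.113),
"bar":(cr(165,161,290,170,5),cr(124,61,255,200,4),.142),
"lens":(cr(70,120,375,205,5),cr(117,225,295,160,5),.076)}
for n,(a,b,z) in P.items():
    X,e=tri(a,b);print(n,X,"gap mm %.1f"%e,"top@z",pl("top",a,z)[:2],"side@z",pl("side",b,z)[:2])
# base plate & holder outline by mask of local edges: plate screws / corners in top (z=.01)
for n,(u,v,x0,y0) in {"scr1":(98,150,290,170),"scr2":(72,235,290,170),"plateTL":(90,128,290,170),"plateBL":(50,250,290,170),"edgeR":(395,212,290,170),"edgeL":(200,158,290,170),"edge2":(2,50,375,205),"camknob":(705,182,0,0)}.items():
    if n!="camknob":print(n,pl("top",cr(u,v,x0,y0,5),.01)[:2])
for n,(u,v) in {"camTL":(575,80),"camTR":(700,118),"camBR":(668,218),"camBL":(540,180)}.items():print(n,pl("top",cr(u-400,v,375,205,5),.097)[:2])
hc=[(42,148),(325,60),(358,160),(75,248)]
H=[pl("top",cr(u,v,250,283,k),.05)[:2] for u,v in hc];print("holder",H,np.mean(H,0))
print("timer",pl("top",(413,338),.019),"dish",pl("top",(251,170),.015))
E
python3 m.py
```

```text
p1 [0.433  0.0945 0.0473] gap mm 0.8 top@z [0.4327 0.0943] side@z [0.4335 0.0973]
p2 [0.4557 0.0284 0.0476] gap mm 0.1 top@z [0.4558 0.0284] side@z [0.4557 0.0311]
tA [0.5167 0.2469 0.11  ] gap mm 0.3 top@z [0.5167 0.2464] side@z [0.5163 0.2496]
tB [0.45   0.2876 0.1085] gap mm 0.2 top@z [0.4501 0.2866] side@z [0.4501 0.2913]
bar [0.6501 0.0113 0.1401] gap mm 0.6 top@z [0.6495 0.0113] side@z [0.6498 0.0138]
lens [ 0.6132 -0.1153  0.075 ] gap mm 3.0 top@z [ 0.6116 -0.1153] side@z [ 0.6145 -0.114 ]
scr1 [0.6757 0.0355]
scr2 [0.6411 0.0453]
plateTL [0.6846 0.0389]
plateBL [0.6349 0.054 ]
edgeR [ 0.6527 -0.0837]
edgeL [ 0.6732 -0.0054]
edge2 [ 0.6477 -0.0965]
camTL [ 0.6246 -0.1514]
camTR [ 0.6112 -0.1977]
camBR [ 0.5738 -0.1857]
camBL [ 0.5871 -0.1385]
holder [array([0.445 , 0.1272]), array([0.4836, 0.0096]), array([ 0.4423, -0.0049]), array([0.4039, 0.1124])] [0.4437 0.0611]
timer [ 0.4056 -0.1707  0.019 ] dish [0.733  0.1533 0.015 ]
```

jog_arm --motion '[-0.905, -0.576, 0, 0, 0, 0, -1, -0.905, -0.576, 0, 0, 0, 0, -1, -0.905, -0.576, 0, 0, 0, 0, -1, -0.905, -0.576, 0, 0, 0, 0, -1, -0.905, -0.576, 0, 0, 0, 0, -1, -0.905, -0.576, 0, 0, 0, 0, -1, -0.905, -0.576, 0, 0, 0, 0, -1, -0.905, -0.576, 0, 0, 0, 0, -1, -0.905, -0.576, 0, 0, 0, 0, -1, -0.905, -0.576, 0, 0, 0, 0, -1, 0, 0, 1, 0, 0, 0, -1, 0, 0, 0, 0, 0, 0, -1]' --grip_force 10

```text
time: 1.6
position: [0.4482, 0.2883, 0.1987]
tool_rot: [0.129, 0.992, -0.002, -0.004]
ft_force: [-0.6, -0.0, -0.3]
grip_width: 0.0867
grip_force: 0.0
```

jog_arm --motion '[-0.04, 0.03, 0.6, 0, 0, 0, -1, 0, 0, 0.7, 0, 0, 0, -1, 0, 0, 0.7, 0, 0, 0, -1, 0, 0, 0.42, 0, 0, 0, -1, 0, 0, 0, 0, 0, 0, -1, 0, 0, 0, 0, 0, 0, -1]'

```text
time: 2.35
position: [0.4527, 0.2911, 0.1056]
tool_rot: [0.128, 0.992, 0.0, 0.001]
ft_force: [-0.5, -0.0, 0.9]
grip_width: 0.087
grip_force: 0.0
```

Run:
```python
from h import *
for n in("top","side"):
    im=robot.camera(n);cv2.imwrite(f"pics/{n}1.png",im)
X=robot.get_obs()["position"];a=px("top",X);b=px("side",X)
print(X,a,b)
t=cv2.imread("pics/top1.png");s=cv2.imread("pics/side1.png")
r=lambda im,c,w,h:cv2.resize(im[int(c[1])-h//2:int(c[1])+h//2,max(0,int(c[0])-w//2):max(0,int(c[0])-w//2)+w],(400,300))
cv2.imwrite("pics/z3.png",np.hstack([r(t,a,160,120),r(s,b,160,120)]))
```

```text
[0.45282813 0.29099243 0.10569345] [166.03125813 309.74600811] [397.63897022 369.83254579]
```

View pics/z3.png

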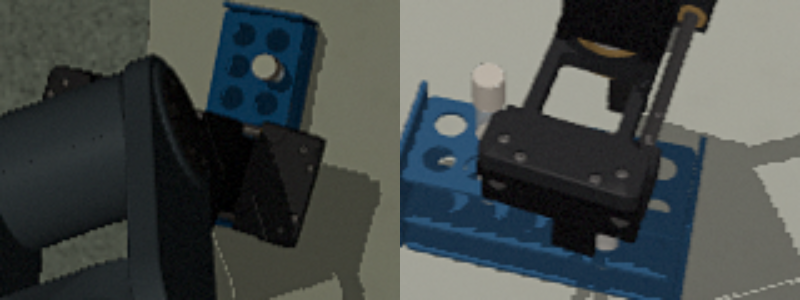

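The top view is hidden by the arm. The side view shows the finger around tube B, with nothing touching. I'll make a small correction and close.

jog_arm --motion '[0.055, -0.066, 0.09, 0, 0, 0, -1, 0, 0, 0, 0, 0, 0, -1, 0, 0, 0, 0, 0, 0, 1, 0, 0, 0, 0, 0, 0, 1, 0, 0, 0, 0, 0, 0, 1, 0, 0, 0, 0, 0, 0, 1, 0, 0, 0, 0, 0, 0, 1, 0, 0, 0, 0, 0, 0, 1]' --grip_force 15

```text
time: 3.45
position: [0.4494, 0.2885, 0.1008]
tool_rot: [0.128, 0.992, -0.0, 0.0]
ft_force: [-0.4, -0.0, -0.8]
grip_width: 0.035
grip_force: 0.0
```

jog_arm --motion '[0, 0, 0, 0, 0, 0, 1, 0, 0, 0, 0, 0, 0, 1, 0, 0, 0, 0, 0, 0, 1, 0, 0, 0, 0, 0, 0, 1]'

```text
time: 3.95
position: [0.4494, 0.2885, 0.1009]
tool_rot: [0.128, 0.992, 0.0, 0.0]
ft_force: [-1.5, 0.0, 0.1]
grip_width: 0.0173
grip_force: 15.0
```

jog_arm --motion '[0, 0, -0.6, 0, 0, 0, 1, 0, 0, -0.7, 0, 0, 0, 1, 0, 0, -0.7, 0, 0, 0, 1, 0, 0, -0.6, 0, 0, 0, 1, -0.166, -0.954, 0, 0, 0, 0, 1, -0.166, -0.954, 0, 0, 0, 0, 1, -0.166, -0.954, 0, 0, 0, 0, 1, -0.166, -0.954, 0, 0, 0, 0, 1, -0.166, -0.954, 0, 0, 0, 0, 1, 0, 0, 0.5, 0, 0, 0, 1, 0, 0, 0.3, 0, 0, 0, 1, 0, 0, 0, 0, 0, 0, 1]'

```text
time: 5.45
position: [0.4323, 0.0958, 0.1721]
tool_rot: [0.128, 0.992, -0.0, -0.001]
ft_force: [-0.1, 0.3, 0.1]
grip_width: 0.0174
grip_force: 15.0
```

jog_arm --motion '[0, 0, 0, 0, 0, 0, 1, 0, 0, 0, 0, 0, 0, 1]'

```text
time: 5.7
position: [0.4334, 0.0959, 0.1733]
tool_rot: [0.128, 0.992, 0.0, 0.001]
ft_force: [-0.7, 0.1, 0.5]
grip_width: 0.0176
grip_force: 15.0
```

Run:
```python
from h import *
for n in("top","side"):
    im=robot.camera(n);cv2.imwrite(f"pics/{n}2.png",im)
o=robot.get_obs();X=o["position"]
print(X,o["grip_width"],o["tool_rot"])
f=X-[0,0,.097];a=px("top",f);b=px("side",f);print(a,b)
t=cv2.imread("pics/top2.png");s=cv2.imread("pics/side2.png")
r=lambda im,c,w,h:cv2.resize(im[int(c[1])-h//2:int(c[1])+h//2,max(0,int(c[0])-w//2):max(0,int(c[0])-w//2)+w],(400,400))
print([int(v) for v in (*a,*b)])
cv2.imwrite("pics/z4.png",np.hstack([r(t,a,120,120),r(s,b,100,100)]))
```

```text
[0.43326236 0.09574983 0.17322035] 0.017553612482503842 [1.27730152e-01 9.91808850e-01 2.14555312e-05 4.62148506e-04]
[274.50783183 322.06284917] [412.5228246  285.76888455]
[274, 322, 412, 285]
```

View pics/z4.png

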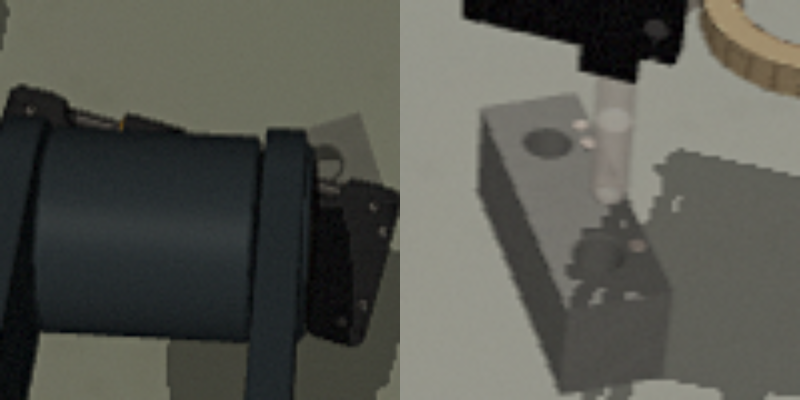

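The side view shows the tube above pocket 1, with its foot near (414.5,285) and pocket 1 at (411,298). Next I'll measure the foot's offset in that view.

Run:
```python
from h import *
s=cv2.imread("pics/side2.png").astype(int)
X=np.array([.4333,.0958,.1732])
for dz in(.035,.05,.07,.089):print("pred",px("side",X-[0,0,dz]))
for v in range(255,289,3):
    print(v,s[v,403:426].sum(1)//3)
for du in(0,1,2,3):print(du,pl("side",px("side",X-[0,0,.089])+[du,0],.0842))
```

```text
pred [415.38358018 256.15252933]
pred [414.66233719 263.56199277]
pred [413.72403261 273.20137019]
pred [412.85644968 282.11421102]
255 [145 145 146 146 146 146 148 145 129 129 134 138 145 123 111  73  39  16
 130 150 147 145 145]
258 [128 130 123 138 147 145 147 139 129 127 130 132 135 136 133 132 126 127
 141 146 147 146 146]
261 [110 112 111 108 124 142 147 136 126 128 130 135 133 134 132 130 124 128
 144 146 146 147 145]
264 [111 112 109 109 109 108 137 137 140 147 150 151 151 151 149 148 138 133
 143 147 147 147 146]
267 [113 113 107 123 130 114 109 112 118 129 140 148 149 150 148 136 120 133
 143 146 146 146 146]
270 [ 66  72  99 108 150 164 159 136 119 124 133 134 133 131 128 122 122 140
 147 146 145 146 146]
273 [ 81 107 113 111 111 111 110 111 116 120 127 133 134 131 127 119 125 141
 147 147 146 146 146]
276 [114 113 111 111 112 112 111 110 117 122 126 121 128 131 126 119 131 145
 145 146 146 148 113]
279 [111 111 111 112 112 113 110 112 124 129 129 127 123 125 125 121 134 145
 147 146 145 147 149]
282 [113 114 113 112 112 111 106 115 132 140 143 137 134 128 122 125 142 147
 146 147 146 146 147]
285 [112 112 114 111 114 114 117 112 102 120 134 130 123 106  76  63  97 137
 150 146 147 149 116]
288 [112 113 114 113 112 113 114 115 114 116 118  89  68  69  69  69  66  96
 140 148 150 117  89]
0 [0.4333 0.0958 0.0842]
1 [0.43172504 0.09564163 0.0842    ]
2 [0.43015025 0.09548327 0.0842    ]
3 [0.42857564 0.09532493 0.0842    ]
```

jog_arm --motion '[-0.05, 0.01, 0.4, 0, 0, 0, 1, 0, 0, 0.36, 0, 0, 0, 1, 0, 0, 0.15, 0, 0, 0, 1, 0, 0, 0.15, 0, 0, 0, 1, 0, 0, 0, 0, 0, 0, 1, 0, 0, 0, 0, 0, 0, 1]'

```text
time: 6.55
position: [0.4353, 0.0954, 0.1307]
tool_rot: [0.128, 0.992, 0.0, 0.0]
ft_force: [0.3, -0.4, -0.2]
grip_width: 0.0174
grip_force: 15.0
```

jog_arm --motion '[0, 0, 0.25, 0, 0, 0, 1, 0, 0, 0.25, 0, 0, 0, 1, 0, 0, 0.15, 0, 0, 0, 1, 0, 0, 0.06, 0, 0, 0, 1, 0, 0, 0, 0, 0, 0, 1]'

```text
time: 7.18
position: [0.4351, 0.0954, 0.1019]
tool_rot: [0.128, 0.992, -0.0, -0.0]
ft_force: [-0.7, 0.8, 1.1]
grip_width: 0.0176
grip_force: 15.0
```

jog_arm --motion '[0, 0, 0.05, 0, 0, 0, 1, 0, 0, 0.0, 0, 0, 0, 1]'

```text
time: 7.42
position: [0.4361, 0.0955, 0.101]
tool_rot: [0.128, 0.992, 0.0, 0.001]
ft_force: [-0.5, 0.7, 8.0]
grip_width: 0.0177
grip_force: 15.0
```

jog_arm --motion '[0, 0, 0, 0, 0, 0, 0, 0, 0, 0, 0, 0, 0, 0, 0, 0, 0, 0, 0, 0, 0, 0, 0, 0, 0, 0, 0, 0, 0, 0, 0, 0, 0, 0, 0, 0, 0, 0, 0, 0, 0, 0, 0, 0, -0.5, 0, 0, 0, 0, 0, 0, -0.7, 0, 0, 0, 0, 0, 0, -0.8, 0, 0, 0, 0]'

```text
time: 8.55
position: [0.4345, 0.0954, 0.1805]
tool_rot: [0.128, 0.992, -0.0, -0.001]
ft_force: [1.1, 0.0, -0.6]
grip_width: 0.0436
grip_force: 0.0
```

jog_arm --motion '[-0.194, 0.84, 0, 0, 0, 0, -0.3, -0.194, 0.84, 0, 0, 0, 0, -0.3, -0.194, 0.84, 0, 0, 0, 0, -0.3, -0.194, 0.84, 0, 0, 0, 0, -0.3, -0.194, 0.84, 0, 0, 0, 0, -0.3, 0, 0, 0, 0, 0, 0, -0.3, 0, 0, 0, 0, 0, 0, -0.3, 0, 0, 0, 0, 0, 0, -0.3]'

```text
time: 9.55
position: [0.5144, 0.247, 0.1799]
tool_rot: [0.128, 0.992, -0.0, -0.001]
ft_force: [0.2, 0.2, 0.5]
grip_width: 0.0564
grip_force: 0.0
```

Run:
```python
from h import *
for n in("top","side"):
    im=robot.camera(n);cv2.imwrite(f"pics/{n}3.png",im)
X=robot.get_obs()["position"];print(X)
t=cv2.imread("pics/top3.png");s=cv2.imread("pics/side3.png")
r=lambda im,c,w:cv2.resize(im[int(c[1])-w//2:int(c[1])+w//2,int(c[0])-w//2:int(c[0])+w//2],(400,400))
b=px("side",[X[0],X[1],.1]);print(b);cv2.imwrite("pics/z5.png",np.hstack([r(s,(410,280),100),r(s,b,100)]))
```

```text
[0.51481063 0.2471186  0.18006217]
[353.39344771 343.56928611]
```

View pics/z5.png

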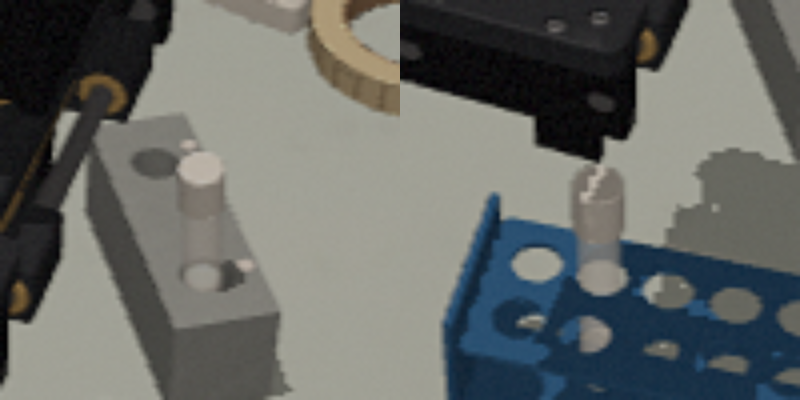

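The first tube is standing fully in the one-dot pocket, and the gripper is above the other tube. I'll descend and grip it.

jog_arm --motion '[-0.02, 0.03, 0.5, 0, 0, 0, -0.3, 0, 0, 0.6, 0, 0, 0, -0.3, 0, 0, 0.5, 0, 0, 0, -0.3, 0, 0, 0.37, 0, 0, 0, -0.3, 0, 0, 0, 0, 0, 0, -0.3, 0, 0, 0, 0, 0, 0, 1, 0, 0, 0, 0, 0, 0, 1, 0, 0, 0, 0, 0, 0, 1, 0, 0, 0, 0, 0, 0, 1, 0, 0, 0, 0, 0, 0, 1, 0, 0, 0, 0, 0, 0, 1, 0, 0, 0, 0, 0, 0, 1]'

```text
time: 11.15
position: [0.5165, 0.2491, 0.1013]
tool_rot: [0.128, 0.992, 0.0, 0.0]
ft_force: [1.0, 1.2, 0.6]
grip_width: 0.0177
grip_force: 15.0
```

jog_arm --motion '[0, 0, 0, 0, 0, 0, 1, 0, 0, 0, 0, 0, 0, 1, 0, 0, 0, 0, 0, 0, 1]'

```text
time: 11.52
position: [0.5165, 0.249, 0.1013]
tool_rot: [0.128, 0.992, 0.0, 0.0]
ft_force: [0.2, 1.4, 0.7]
grip_width: 0.0174
grip_force: 15.0
```

jog_arm --motion '[0, 0, -0.6, 0, 0, 0, 1, 0, 0, -0.7, 0, 0, 0, 1, 0, 0, -0.7, 0, 0, 0, 1, 0, 0, -0.6, 0, 0, 0, 1, 0.012, -0.95, 0, 0, 0, 0, 1, 0.012, -0.95, 0, 0, 0, 0, 1, 0.012, -0.95, 0, 0, 0, 0, 1, 0.012, -0.95, 0, 0, 0, 0, 1, 0.012, -0.95, 0, 0, 0, 0, 1, 0.012, -0.95, 0, 0, 0, 0, 1, 0, 0, 0.5, 0, 0, 0, 1, 0, 0, 0.3, 0, 0, 0, 1]'

```text
time: 13.02
position: [0.455, 0.0287, 0.1726]
tool_rot: [0.129, 0.992, -0.0, -0.001]
ft_force: [-0.4, 1.3, 0.1]
grip_width: 0.0174
grip_force: 15.0
```

jog_arm --motion '[0, 0, 0, 0, 0, 0, 1, 0, 0, 0, 0, 0, 0, 1, 0, 0, 0, 0, 0, 0, 1]'

```text
time: 13.4
position: [0.456, 0.0295, 0.1737]
tool_rot: [0.128, 0.992, -0.0, 0.0]
ft_force: [0.9, -0.1, 0.4]
grip_width: 0.0173
grip_force: 15.0
```

Run:
```python
from h import *
im=robot.camera("side");cv2.imwrite("pics/side4.png",im)
s=im.astype(int)
X=robot.get_obs()["position"];print(X)
for dz in(.035,.05,.07,.089):print("pred",px("side",X-[0,0,dz]))
u=int(px("side",X-[0,0,.089])[0])
for v in range(226,264,3):print(v,u-12,s[v,u-12:u+13].sum(1)//3)
w=100;c=px("side",X-[0,0,.1]);print(c)
cv2.imwrite("pics/z6.png",cv2.resize(im[int(c[1])-50:int(c[1])+50,int(c[0])-50:int(c[0])+50],(500,500)))
```

```text
[0.45599291 0.0294571  0.17366163]
pred [401.53545779 228.81008963]
pred [400.99269347 236.07538503]
pred [400.28560664 245.5402567 ]
pred [399.63083116 254.304903  ]
226 387 [143 143 142 142 142 145 145 148 151 154 126 105  69  35  23  11   8   6
   0  23  99 114 112 112 112]
229 387 [143 143 142 143 142 143 144 142 144 144 132 124 129 132 134 134 133 132
 127 131 136 124 127 118 109]
232 387 [142 144 142 143 143 142 142 143 144 139 127 125 129 131 133 134 131 128
 123 125 137 143 144 141 141]
235 387 [140 142 143 143 142 142 142 142 144 140 128 126 127 132 134 133 131 130
 122 127 139 142 143 142 142]
238 387 [142 141 143 142 144 143 141 143 143 137 133 142 148 150 148 146 149 147
 137 136 139 143 143 143 142]
241 387 [142 144 143 141 143 143 142 142 144 137 125 124 129 131 132 131 128 123
 116 136 144 143 142 142 143]
244 387 [143 143 144 142 142 144 144 142 143 132 121 124 130 131 133 132 128 122
 119 135 143 143 143 143 144]
247 387 [144 144 143 142 143 144 144 144 144 129 119 125 132 133 132 132 128 121
 125 138 144 144 142 143 142]
250 387 [143 142 141 144 143 144 143 142 144 128 120 125 130 133 132 130 126 120
 128 143 143 143 145 141 144]
253 387 [141 142 143 143 144 143 143 143 145 124 119 129 138 139 139 137 129 119
 126 141 143 143 143 143 144]
256 387 [143 144 143 145 144 142 144 142 145 126 125 141 148 146 145 145 132 123
 130 141 143 143 143 142 142]
259 387 [143 145 144 145 146 144 145 146 142 132 129 117 111 110  99  78  64  64
  60  93 135 145 143 142 143]
262 387 [107 112 112 110 111 113 111 110 108 110 111 108 113  84  64  64  64  68
  65  62  60 130 148 146 145]
[399.25905964 259.28133526]
```

View pics/z6.png

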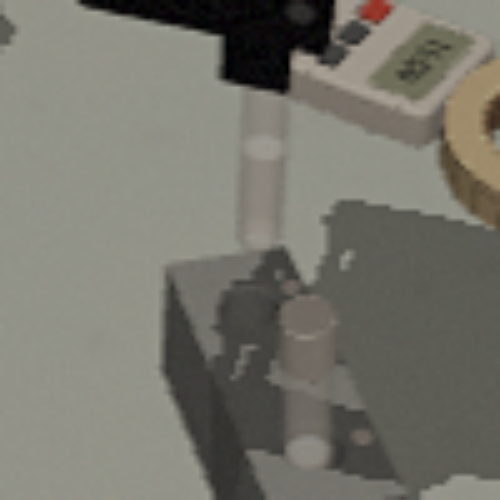

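The tube hangs over the two-dot pocket with its axis about 1 mm off in the side view. I'll make a small correction and lower it.

jog_arm --motion '[-0.025, 0, 0.4, 0, 0, 0, 1, 0, 0, 0.36, 0, 0, 0, 1, 0, 0, 0.15, 0, 0, 0, 1, 0, 0, 0.15, 0, 0, 0, 1, 0, 0, 0, 0, 0, 0, 1, 0, 0, 0, 0, 0, 0, 1]'

```text
time: 14.2
position: [0.4569, 0.0289, 0.1311]
tool_rot: [0.128, 0.992, -0.0, 0.0]
ft_force: [1.0, -0.4, -1.0]
grip_width: 0.0174
grip_force: 15.0
```

jog_arm --motion '[0, 0, 0.25, 0, 0, 0, 1, 0, 0, 0.25, 0, 0, 0, 1, 0, 0, 0.15, 0, 0, 0, 1, 0, 0, 0.06, 0, 0, 0, 1, 0, 0, 0.05, 0, 0, 0, 1, 0, 0, 0, 0, 0, 0, 1, 0, 0, 0, 0, 0, 0, 1]'

```text
time: 15.08
position: [0.4581, 0.0286, 0.1015]
tool_rot: [0.128, 0.992, -0.0, 0.002]
ft_force: [0.1, 0.2, 8.9]
grip_width: 0.0172
grip_force: 15.0
```

jog_arm --motion '[0, 0, 0, 0, 0, 0, 0, 0, 0, 0, 0, 0, 0, 0, 0, 0, 0, 0, 0, 0, 0, 0, 0, 0, 0, 0, 0, 0, 0, 0, 0, 0, 0, 0, 0, 0, 0, 0, 0, 0, 0, 0, 0, 0, -0.7, 0, 0, 0, 0, 0, 0, -0.9, 0, 0, 0, 0, 0, 0, -0.9, 0, 0, 0, 0, 0, 0, 0, 0, 0, 0, -1]'

```text
time: 16.32
position: [0.4584, 0.0287, 0.2028]
tool_rot: [0.128, 0.992, -0.0, 0.003]
ft_force: [0.1, 1.0, 0.1]
grip_width: 0.048
grip_force: 0.0
```

jog_arm --motion '[-0.954, 0.166, 0, 0, 0, 0, -1, -0.954, 0.166, 0, 0, 0, 0, -1, -0.954, 0.166, 0, 0, 0, 0, -1, -0.954, 0.166, 0, 0, 0, 0, -1, -0.954, 0.166, 0, 0, 0, 0, -1, 0, 0, 0, 0, 0, 0.27, -1, 0, 0, 0, 0, 0, 0, -1, 0, 0, 0, 0, 0, 0, -1]'

```text
time: 17.32
position: [0.648, 0.0129, 0.1997]
tool_rot: [0.137, 0.991, 0.0, -0.001]
ft_force: [0.4, -0.4, 0.7]
grip_width: 0.0875
grip_force: 0.0
```

Run:
```python
from h import *
im=robot.camera("side");cv2.imwrite("pics/side5.png",im)
o=robot.get_obs();print(o["position"],o["tool_rot"],o["grip_width"])
r=lambda c:cv2.resize(im[c[1]-50:c[1]+50,c[0]-50:c[0]+50],(400,400))
cv2.imwrite("pics/z7.png",np.hstack([r((405,270)),r((290,220))]))
```

```text
[0.6482809  0.01280433 0.20007266] [ 1.37278064e-01  9.90532163e-01 -9.31788925e-07 -8.75903826e-04] 0.08727218667584499
```

View pics/z7.png

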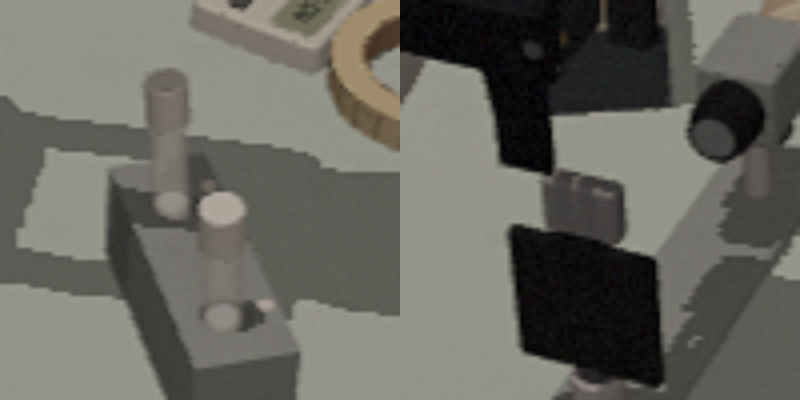

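Both tubes are home in their pockets. The gripper is above the bar at roughly (585,205) in the crop. I'll descend and close on the bar.

jog_arm --motion '[-0.043, 0, 0.5, 0, 0, 0, -1, 0, 0, 0.5, 0, 0, 0, -1, 0, 0, 0.4, 0, 0, 0, -1, 0, 0, 0.2, 0, 0, 0, -1, 0, 0, 0, 0, 0, 0, -1, 0, 0, 0, 0, 0, 0, 1, 0, 0, 0, 0, 0, 0, 1, 0, 0, 0, 0, 0, 0, 1, 0, 0, 0, 0, 0, 0, 1, 0, 0, 0, 0, 0, 0, 1, 0, 0, 0, 0, 0, 0, 1, 0, 0, 0, 0, 0, 0, 1]'

```text
time: 18.88
position: [0.6512, 0.0121, 0.1364]
tool_rot: [0.137, 0.991, -0.0, -0.0]
ft_force: [0.2, 0.4, 0.2]
grip_width: 0.0252
grip_force: 0.0
```

jog_arm --motion '[0, 0, 0, 0, 0, 0, 1, 0, 0, 0, 0, 0, 0, 1, 0, 0, 0, 0, 0, 0, 1, 0, 0, 0, 0, 0, 0, 1, 0, 0, 0, 0, 0, 0, 1, 0, 0, 0, 0, 0, 0, 1]'

```text
time: 19.62
position: [0.6517, 0.0138, 0.1364]
tool_rot: [0.138, 0.99, 0.001, 0.0]
ft_force: [1.9, 5.0, 0.5]
grip_width: 0.0118
grip_force: 15.0
```

jog_arm --motion '[0, 0.03, 0, 0, 0, 0, 1, 0, 0, 0, 0, 0, 0, 1, 0, 0, 0, 0, 0, 0, 1, 0, 0, 0, 0, 0, 0, 1]' --grip_force 35

```text
time: 20.12
position: [0.6517, 0.0138, 0.1364]
tool_rot: [0.138, 0.99, 0.001, 0.0]
ft_force: [2.3, 4.9, -1.6]
grip_width: 0.0117
grip_force: 35.0
```

jog_arm --motion '[0, 0, 0, 0, 0, 0.7, 1, 0, 0, 0, 0, 0, 0.7, 1, 0, 0, 0, 0, 0, 0.7, 1, 0, 0, 0, 0, 0, 0.7, 1, 0, 0, 0, 0, 0, 0.7, 1, 0, 0, 0, 0, 0, 0.7, 1, 0, 0, 0, 0, 0, 0.7, 1, 0, 0, 0, 0, 0, 0.7, 1, 0, 0, 0, 0, 0, 0.7, 1, 0, 0, 0, 0, 0, 0.7, 1, 0, 0, 0, 0, 0, 0.7, 1, 0, 0, 0, 0, 0, 0.7, 1]'

```text
time: 21.62
position: [0.6514, 0.0133, 0.1364]
tool_rot: [0.419, 0.908, 0.0, -0.0]
ft_force: [1.5, 3.8, -0.7]
grip_width: 0.0116
grip_force: 35.0
```

jog_arm --motion '[0, 0, 0, 0, 0, 0.7, 1, 0, 0, 0, 0, 0, 0.7, 1, 0, 0, 0, 0, 0, 0, 1, 0, 0, 0, 0, 0, 0, 1, 0, 0, 0, 0, 0, 0, 1, 0, 0, 0, 0, 0, 0, 1]'

```text
time: 22.38
position: [0.6514, 0.0133, 0.1364]
tool_rot: [0.462, 0.887, -0.0, -0.0]
ft_force: [0.4, 3.5, -1.4]
grip_width: 0.0119
grip_force: 35.0
```

Run:
```python
from h import *
o=robot.get_obs();q=o["tool_rot"];print(o["position"],q,o["moment"],o["ft_force"],o["grip_width"],"yaw",90-2*np.degrees(np.arctan2(q[0],q[1])))
for n in("top","side"):cv2.imwrite(f"pics/{n}6.png",robot.camera(n))
t=cv2.imread("pics/top6.png");s=cv2.imread("pics/side6.png")
r=lambda im,x,y:cv2.resize(im[y-45:y+45,x-60:x+60],(400,300))
cv2.imwrite("pics/z8.png",np.hstack([r(t,322,202),r(s,290,230)]))
```

```text
[0.65135021 0.01328066 0.13640071] [ 4.61602826e-01  8.87086675e-01 -8.76630921e-05 -2.35684119e-04] [ 0.56031    -0.07824082  0.00753042] [ 0.36876688  3.53478334 -1.42496657] 0.011886626163642024 yaw 35.01883137672075
```

View pics/z8.png

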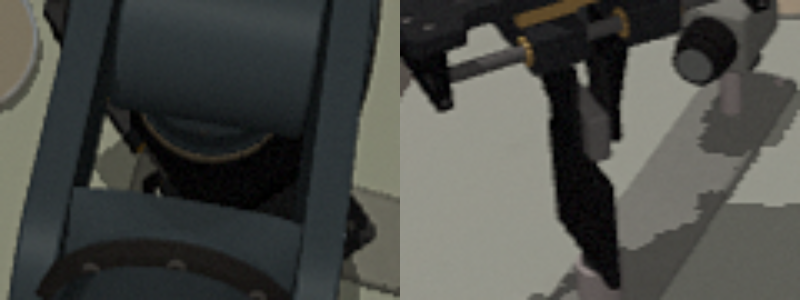

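The mirror is held at 39° from rest in the grip, and its narrow silhouette in the side view (about x 555–620 in the crop) fits that angle. Handing in.

```bash
python3 -c "
from rig import robot
print(robot.hand_in())"
```

```text
the job is handed in; nothing more can be done
None
```

I put both tubes fully into the holder (one-dot pocket first, then two-dot) and handed the job in at about 22 s with the bar still gripped and the mirror held about 39° from rest, the angle worked out to aim it at the two-dot tube; no verdict came back, and I didn't independently check where the line of sight lands.

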